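# Snap a bar mould into the bench clamp

### The arm

A 7-joint arm with a two-finger parallel gripper is mounted at the origin on a cart in front of the work surface, level with it; the furniture and walls round the work are solid. World frame = base frame: x ahead of the robot, y to its left, z up, the work surface at z = 0. Lengths are in m, angles in rad, forces in N, time in s.
With the tool pointing down it reaches from about 0.4 to 0.85 m from the base axis. Payload 10.4 kg.
Tool frame: the origin (TCP) lies on the centre line of the jaws, within the pads' length; the fingertips stand 22 mm ahead of it and the grasp point (between the pads) lies 3 mm ahead of it; z points along the fingers, y is the direction in which the jaws open and shut (so a half turn about z gives the same grasp; the last joint's range is limited). The gripper opens to 85 mm and grips with 20 to 120 N. Pads are 22 mm wide; open, the fingers measure 114 mm over their backs; the gripper's body (76 mm by 85 mm) begins 54 mm behind the grasp point. The pads swing forward as they close: fully open they stand 13 mm farther back than shut.
Start: joints at [-1.207, 0.332, -0.065, 1.46, 0.022, 1.35, -0.088], TCP at [0.236, 0.579, 0.253] pointing down, gripper open.
Joint ranges: [-2.6, 2.6], [-0.5, 2.12], [-1.47, 1.34], [0.16, 2.42], [-1.27, 4.41], [0.06, 2.06], [-2.6, 2.6]. Speed limits (rad/s): [2.22, 2.22, 2.79, 2.79, 3.14, 3.14, 3.14].

### API

Orientations are given as a unit quaternion [x, y, z, w].
In Python, from workcell import manip gives the robot as it stands. The module is installed in compiled form; this text tells all that it offers.
- The arm moves only by the shell command python3 -m crank 'ROWS' [FORCE]. ROWS is JSON, a list of rows, each a list of 3 entries, a list of its own where there are three numbers: the opening, from -1 (shut) to 1 (fully open), then the shift along the tool's x, y, z normalised to -1 to 1, where 1 is 80 mm, then the turn, a rotation vector about the tool's x, y, z normalised to -1 to 1, where 1 is pi/4 rad. In form: [[jaw, [tx, ty, tz], [ax, ay, az]], ...]. A call has exactly 5 rows; each row shifts and turns the commanded pose from where the row before left it, along the tool's axes as they then stand; what a row does not reach is not made up. A row lasts 1/10 s, in which the tool goes at most 50 mm and 8.59 degrees, less where a joint would pass 70% of its speed; a pose out of reach is approached as far as the arm can. A call with a number of a shift or a turn outside -1 to 1 is refused whole. A call with a gripper value outside its range is refused whole. The fingers move at their own pace and stop on an object; FORCE is the grip in N (left out, the last holds). Time passes only in rows, so rows that do not move let the fingers close, or fill a call up. It gives the time, the measured TCP pose, the force and the opening at its end, in the units of the state.
- manip.get_obs(): the state, without advancing time (a new reading comes with each control period).
- manip.camera(name): name is "side" or "top" or "wrist"; returns the picture (480x640x3 uint8, blue, green, red); there is no depth.
- manip.camera_info(name): a dict with "K" (3x3 intrinsics, pixels), "camera_from_world" (4x4, takes a point from world to camera coordinates); the wrist camera has in their place "mount" (4x4, takes a point from camera to tool coordinates, whose origin is the TCP and whose axes are the flange's). Camera axes: x right, y down, z forward; pixel columns grow to the right and rows downward; lengths in m; the calibration is good to about 2 mm. A picture is of the moment at which its call begins: read the wrist's pose just before it. camera_info takes no time and is no camera call.
- manip.hand_in(): hands the job in, once; it reports no verdict.
The state is a dict: "clock": time; "joint_pos": joint angles; "joint_velocities": joint speeds; "tau": joint torques, N m; "position": TCP position; "ee_rot": TCP orientation; "ft_force": force on the tool from outside, world axes, zero at the start; "torque": the same for the moment, N m; "grip_width": opening from 0.0 (shut) to 1.0 (fully open).
Only numpy, scipy, OpenCV 4.12 (cv2) and the standard library are available. Lean on these libraries where they do the work, as an engineer would, in place of code of your own. Each camera call takes 0.05 s, during which the arm holds its last target.

### The job

Put the plum-coloured single-cavity bar mould from the table, lengthwise, into the open near end of the metal snap clamp's channel, let go of it there, and then slide it along the channel so that the mould itself tips the sprung flap past its snap point and the flap springs over onto the mould's top and holds it. Push gently by feel: never ram the mould against the clamp, and do not press on the clamp or work the flap with the gripper. Leave the mould held and upright, and the other things where they are.

Things in the scene. Friction and masses are not known exactly. Their poses are not given: they have to be found in the camera images.
- bar_mould: The loose bar mould: plain plum-coloured rectangular block with one cavity in its top, 67 (its x) x 79 (its y) x 36 (z) mm, 60 to 135 g; the only single-cavity rectangular one. Origin: centre of its underside, z up. Half a turn makes no difference. It can be gripped across its 67 mm width.
- snap_clamp: The metal snap clamp, bolted to the table. Origin: at table level under the channel's centre line; x runs from its open near end to the head, z up. Base plate 270 x 115 mm (x -115 to +155); the channel floor is its top, z = 6 mm. All contact forces between mould and clamp (push, weight, flap) must stay under 22 N: push with 10 N at most; the gripper may press on it with 3 N.
- channel_mouth (a point): Point on the slick channel floor, midway between the two guide rails, at x = -55 mm of the clamp; axes as the clamp's. A mould centred here lies clear of the flap. The rails are 75 mm apart inside (the mould goes in with its own y along the clamp's x, 4 mm play each side), tops at z = 18 mm over the table, from x = -100 to +50 mm, flared outwards nearer than that.
- head_nearest (a point): Point on the channel floor at x = 44 mm of the clamp, axes as the clamp's. The head can be set along slots: its stop face, which the mould's leading face would meet, lies 0 to 45 mm beyond this point (along x), locked, different in every start and not measured: find it by feel or sight. The flap's hinge lies 2 mm nearer than the stop face, 56 mm over the table, crosswise.
- flap_zone (a point): Point 56 mm over the table at x = 42 mm of the clamp: the hinge if the head were at its nearest; axes as the clamp's. Open, the flap's arms and 60 mm padded crossbar, about 30 mm from the hinge, lean up towards the open end, up to 85 mm over the table; its toe with a 20 mm wide roller hangs in mid channel about 22 mm over the table, 27 mm nearer than the stop face.
- flap (a joint): Flap angle, rad: 0 = open, held there by its spring; grows as its toe is pushed towards the head. The toe pushes back with 3 to 4 N at first, falling to nothing at the snap point, 0.6, when the mould's front is about 4 mm short of the stop face. Then it springs on by itself, and its bar lands on the mould's top at about 0.9, pressing some 2 to 3 N; with nothing beneath it goes to 1.2.
- heart_mould: Bystander, to be left alone: ivory heart-shaped mould, 50 x 55 x 44 mm. Origin: centre of its underside.
- clover_mould: Bystander, to be left alone: ivory three-lobed mould, 56 x 61 x 42 mm. Origin: centre of its underside.
- wick_tin: Bystander, to be left alone: round grey screw-top tin, 62 across, 42 high mm. Origin: centre of its underside.
- round_mould_a: Bystander, to be left alone: round plum-coloured mould, 79 across, 38 high mm. Origin: centre of its underside.
- round_mould_b: Bystander, to be left alone: round plum-coloured mould, 80 across, 39 high mm. Origin: centre of its underside.
- dome_mould: Bystander, to be left alone: tall ivory dome mould, 72 across, 77 high mm. Origin: centre of its underside.
- double_mould: Bystander, to be left alone: plum-coloured mould with two cavities, 100 x 80 x 36 mm. Origin: centre of its underside.
Things that resemble listed ones, but are neither listed nor needed, are in the scene too. Leave any yellow look-alike of the bar_mould alone.

How it is judged:
On the way, in this order (a step that is already met when the one before it is completed fails the run):
1. the bar mould stands between the rails at the near end, let go of, with the flap still open (y of bar_mould in the frame of snap_clamp between -0.007 and 0.007 m and z of bar_mould in the frame of snap_clamp between 0.003 and 0.009 m and angle between bar_mould's own z axis and vertical below 0.06 rad and x of bar_mould in the frame of snap_clamp between -0.09 and 0.02 m and value of joint flap below 0.2 rad and contact force between the fingers and bar_mould below 0.1 N), for 0.1 s.
2. the flap has sprung over onto the mould (y of bar_mould in the frame of snap_clamp between -0.007 and 0.007 m and z of bar_mould in the frame of snap_clamp between 0.003 and 0.009 m and angle between bar_mould's own z axis and vertical below 0.06 rad and value of joint flap between 0.82 and 0.98 rad), for 0.2 s.
At the end, for the whole second after the job is handed in: The bar mould lies flat on the channel floor between the rails, lengthwise (within 0.12 rad), upright and at rest, and the flap has sprung over and rests on the mould's top (flap angle 0.82 to 0.98 rad) (all of step 2 and x of bar_mould in the frame of snap_clamp above -0.02 m and angle between the y axis of bar_mould and the x axis of snap_clamp, either way round below 0.12 rad and linear speed of bar_mould below 0.01 m/s); the robot touches nothing.
It fails at once if once it tips the flap, the mould is pressed against the clamp with more than 22 N in all (push, weight and flap together) (value of joint flap above 0.05 rad and contact force between bar_mould and snap_clamp above 22 N).
It fails at once if the gripper presses on the clamp or its flap with more than 3 N (contact force between the fingers and snap_clamp above 3 N).
It fails at once if another part of the arm presses on the clamp with more than 3 N (contact force between the arm and snap_clamp above 3 N).
It fails at once if a bystander is shifted by more than 20 mm (distance of any of heart_mould, clover_mould, wick_tin, round_mould_a, round_mould_b, dome_mould, double_mould from where it was at the start of the episode above 0.02 m).
It also fails if it takes over 54 s, if anything falls off the work surface, if the arm or the gripper's body presses on something with over 40 N, if the wrist force passes 120 N, or if a joint passes its speed limit or range.

## Working session

There is one attempt and no reset: what is moved stays moved. The work goes in short steps, Python scripts to look and compute and a shell command to move; the robot and the scene stay as the last step left them, time stands still between calls to the robot, and variables do not carry over. Pictures are saved under pics/ and viewed, and the job is handed in when it is done.

```bash
mkdir -p pics
python3 - <<'E'
from workcell import manip
import cv2,numpy as np
np.set_printoptions(precision=4,suppress=True)
for n in("top","side"):
    cv2.imwrite(f"pics/{n}0.png",manip.camera(n)); i=manip.camera_info(n); print(n,i["K"],i["camera_from_world"])
print(manip.camera_info("wrist"))
print(manip.get_obs())
E
```

```text
top [[624.313    0.     313.0138]
 [  0.     624.313  246.609 ]
 [  0.       0.       1.    ]] [[-0.4156 -0.9095  0.0062  0.0713]
 [-0.8455  0.3838 -0.3713  0.6042]
 [ 0.3354 -0.1595 -0.9285  1.4757]
 [ 0.      0.      0.      1.    ]]
side [[583.9181   0.     316.9342]
 [  0.     583.9181 244.8498]
 [  0.       0.       1.    ]] [[ 0.9771 -0.2123  0.0098 -0.6037]
 [-0.156  -0.7478 -0.6453 -0.0054]
 [ 0.1443  0.629  -0.7639  1.5298]
 [ 0.      0.      0.      1.    ]]
{'K': array([[372.049 ,   0.    , 316.0177],
       [  0.    , 372.049 , 240.5714],
       [  0.    ,   0.    ,   1.    ]]), 'mount': array([[-0.0001, -0.9504, -0.3109,  0.0789],
       [ 1.    , -0.0003,  0.0004,  0.0006],
       [-0.0005, -0.3109,  0.9504, -0.1204],
       [ 0.    ,  0.    ,  0.    ,  1.    ]])}
{'clock': 0.1, 'joint_pos': array([-1.2066,  0.3328, -0.0647,  1.4608,  0.0217,  1.3499, -0.0885]), 'joint_velocities': array([ 0.0004, -0.0015,  0.0003, -0.0017, -0.0002,  0.0032,  0.0011]), 'tau': array([  0.0012, -62.6742,   0.0492, -39.2433,   0.0164,   0.0071,
        -0.    ]), 'position': array([0.2357, 0.5785, 0.2526]), 'ee_rot': array([ 0.1922,  0.9814, -0.0006, -0.0001]), 'ft_force': array([0.0563, 0.2035, 0.8221]), 'torque': array([ 0.0493,  0.002 , -0.0207]), 'grip_width': 1.000195338186028}
```

View pics/top0.png

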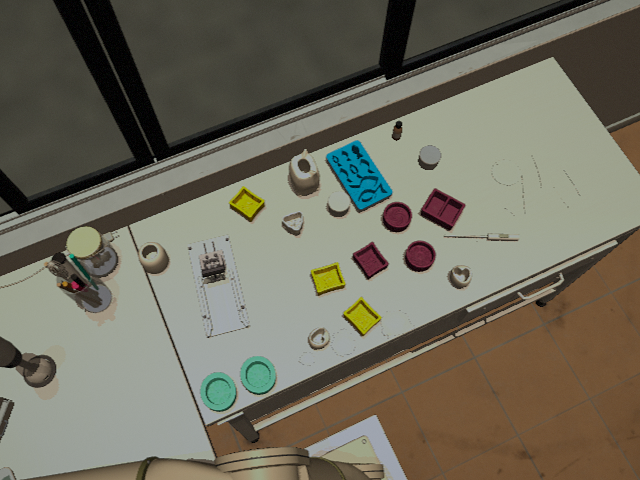

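View pics/side0.png

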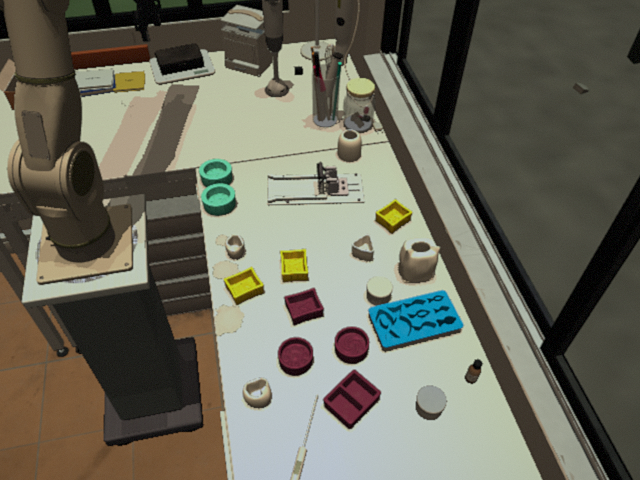

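The bar mould is at top (370,260) and side (303,306). The clamp's plate spans top (190–248, 237–335), with the head at the upper end. Next I'll measure both.

```bash
cat > h.py <<'E'
from workcell import manip
import cv2,numpy as np
np.set_printoptions(precision=4,suppress=True)
def ray(n,uv):
    i=manip.camera_info(n);K=i["K"];T=i["camera_from_world"];R=T[:3,:3];t=T[:3,3]
    d=R.T@np.linalg.inv(K)@np.array([uv[0],uv[1],1.]);return -R.T@t,d
def onz(n,uv,z):
    o,d=ray(n,uv);return o+d*(z-o[2])/d[2]
def proj(n,p):
    i=manip.camera_info(n);c=i["camera_from_world"]@np.append(p,1);q=i["K"]@c[:3];return q[:2]/q[2]
E
python3 - <<'E'
from h import *
for n,c in(("top",(370,260)),("side",(303,306))):
    im=cv2.imread(f"pics/{n}0.png");hsv=cv2.cvtColor(im,cv2.COLOR_BGR2HSV)
    m=((hsv[...,0]>150)&(hsv[...,0]<179)&(hsv[...,1]>110)&(hsv[...,2]>25)).astype(np.uint8)
    k,l,s,ce=cv2.connectedComponentsWithStats(m)
    lab=l[c[1]-25:c[1]+25,c[0]-25:c[0]+25];lab=np.bincount(lab[lab>0]).argmax()
    print(n,s[lab])
    mm=(l==lab).astype(np.uint8)
    cnt=max(cv2.findContours(mm,0,2)[0],key=cv2.contourArea)
    P=np.array([onz(n,p[0],.036)[:2] for p in cnt],np.float32)
    print(cv2.minAreaRect(P))
    cv2.imwrite(f"pics/{n}bar.png",cv2.resize(im[c[1]-40:c[1]+40,c[0]-50:c[0]+50],None,fx=7,fy=7,interpolation=cv2.INTER_CUBIC))
im=cv2.imread("pics/top0.png");cv2.imwrite("pics/topcl.png",cv2.resize(im[225:345,175:265],None,fx=5,fy=5,interpolation=cv2.INTER_CUBIC))
im=cv2.imread("pics/side0.png");cv2.imwrite("pics/sidecl.png",cv2.resize(im[150:215,255:375],None,fx=6,fy=6,interpolation=cv2.INTER_CUBIC))
E
```

```text
top [353 242  35  35 643]
((0.5124979615211487, -0.32344549894332886), (0.07803823798894882, 0.0665055587887764), 9.099004745483398)
side [285 289  38  34 828]
((0.5136500597000122, -0.33513134717941284), (0.0764746367931366, 0.07837890088558197), 7.81107234954834)
```

View pics/topcl.png

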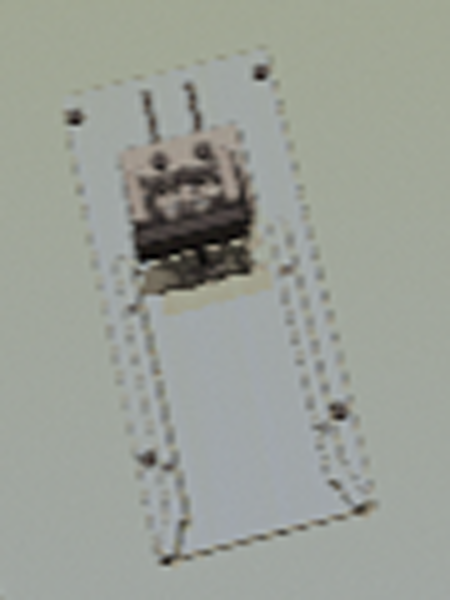

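View pics/sidecl.png

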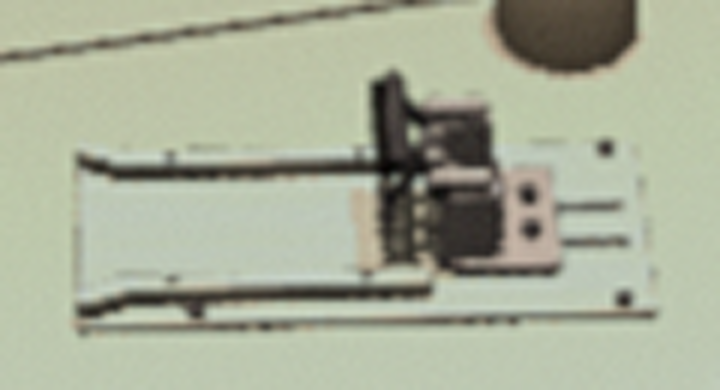

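View pics/topbar.png

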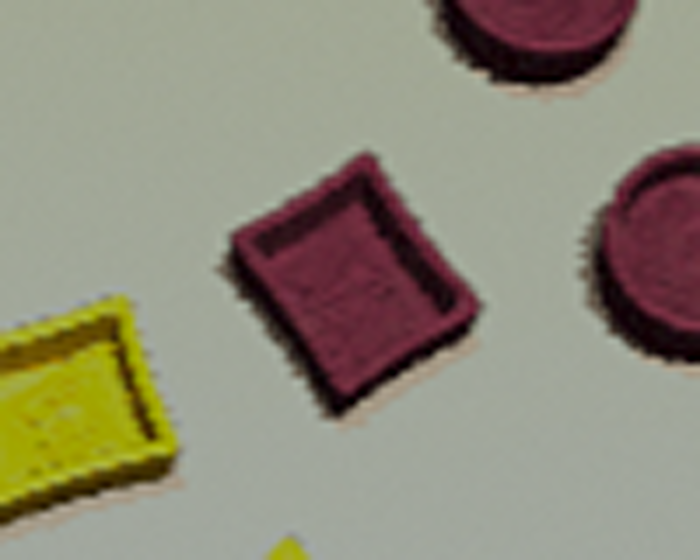

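View pics/sidebar.png

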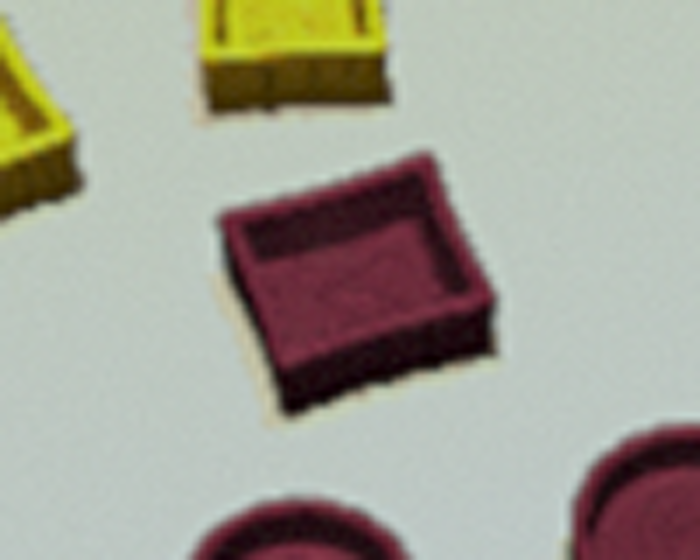

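Run:
```python
from h import *
A=[(370,155),(232,235),(343,392),(480,303)]
B=[(427,155),(222,215),(285,365),(492,298)]
for n,L,o in(("top",A,(320,220)),("side",B,(253,266))):
    P=np.array([onz(n,(o[0]+(p[0]+.5)/7-.5,o[1]+(p[1]+.5)/7-.5),.036)[:2] for p in L]);print(n,P,P.mean(0))
    for i in range(4):
        d=P[(i+1)%4]-P[i];print(np.linalg.norm(d),np.degrees(np.arctan2(d[1],d[0])))
C=[(72,97),(268,47),(372,508),(167,562)]
P=np.array([onz("top",(175+(p[0]+.5)/5-.5,225+(p[1]+.5)/5-.5),.006)[:2] for p in C]);print("clamp top",P,P.mean(0))
for i in range(4):
    d=P[(i+1)%4]-P[i];print(np.linalg.norm(d),np.degrees(np.arctan2(d[1],d[0])))
C=[(78,153),(632,140),(657,310),(78,325)]
P=np.array([onz("side",(255+(p[0]+.5)/6-.5,150+(p[1]+.5)/6-.5),.006)[:2] for p in C]);print("clamp side",P,P.mean(0))
for i in range(4):
    d=P[(i+1)%4]-P[i];print(np.linalg.norm(d),np.degrees(np.arctan2(d[1],d[0])))
```

```text
top [[ 0.555  -0.3512]
 [ 0.5472 -0.2883]
 [ 0.4728 -0.2987]
 [ 0.4833 -0.3621]] [ 0.5146 -0.3251]
0.06338375786120161 97.02818474534627
0.07518642790131928 -172.06727350741727
0.06428104675420084 -80.60146839498678
0.07254687262867546 8.631026450387902
side [[ 0.5463 -0.2896]
 [ 0.4733 -0.2998]
 [ 0.4829 -0.3632]
 [ 0.5553 -0.3514]] [ 0.5144 -0.326 ]
0.07376754245719008 -172.03758841268257
0.06412938191496828 -81.37517579623918
0.07332343332025253 9.230565246596237
0.06250295174230709 98.21847369376432
clamp top [[ 0.7667  0.1018]
 [ 0.75   -0.007 ]
 [ 0.485   0.0401]
 [ 0.5024  0.1475]] [0.626  0.0706]
0.11001304785691517 -98.71574221937371
0.26915022410062134 169.9176757386809
0.10878830118603294 80.79205575025837
0.26818935781909 -9.824648069874794
clamp side [[ 0.5045  0.1531]
 [ 0.7696  0.1078]
 [ 0.7511 -0.0064]
 [ 0.4861  0.0386]] [0.6278 0.0733]
0.26892139179103863 -9.696369899758329
0.11563580800242453 -99.21301101905618
0.26877195559580225 170.35645249404058
0.11588494208723531 80.85989350178228
```

```bash
cat >> h.py <<'E'
from scipy.spatial.transform import Rotation as Ro
def st():
    o=manip.get_obs();R=Ro.from_quat(o["ee_rot"]).as_matrix()
    print("t",round(o["clock"],2),"p",o["position"],"yawY",round(np.degrees(np.arctan2(R[1,1],R[0,1])),2),"zdown",R[:,2],"F",o["ft_force"],"g",round(o["grip_width"],3))
    return o,R
def go(t,yaw=None):
    "whole shift in present tool axes, units of 80 mm; turn to yaw of tool y, pure vertical tool, units of 45 deg"
    o,R=st();d=np.array(t)-o["position"];print("dist",np.linalg.norm(d),"shift units",R.T@d/.08)
    if yaw is not None:
        a=np.radians(yaw);Y=np.array([np.cos(a),np.sin(a),0]);Z=np.array([0,0,-1.]);X=np.cross(Y,Z)
        print("turn units",Ro.from_matrix(R.T@np.c_[X,Y,Z]).as_rotvec()/(np.pi/4))
E
python3 -c "
from h import *
go([.53,.18,.25],98.5)"
```

```text
t 0.1 p [0.2357 0.5785 0.2526] yawY 67.84 zdown [-0.0004 -0.0012 -1.    ] F [0.0563 0.2035 0.8221] g 1.0
dist 0.49546133653550334 shift units [-5.2865 -3.2262  0.0371]
turn units [-0.0016 -0.0003 -0.6813]
```

```bash
python3 -m crank '[[1,[-0.5,-0.31,0],[0,0,0]],[1,[-0.5,-0.31,0],[0,0,0]],[1,[-0.5,-0.31,0],[0,0,0]],[1,[-0.5,-0.31,0],[0,0,0]],[1,[-0.5,-0.31,0],[0,0,0]]]' 30
python3 -m crank '[[1,[-0.5,-0.31,0],[0,0,0]],[1,[-0.5,-0.31,0],[0,0,0]],[1,[-0.5,-0.31,0],[0,0,0]],[1,[-0.5,-0.31,0],[0,0,0]],[1,[-0.5,-0.31,0],[0,0,0]]]'
python3 -m crank '[[1,[0,0,0],[0,0,-0.136]],[1,[0,0,0],[0,0,-0.136]],[1,[0,0,0],[0,0,-0.136]],[1,[0,0,0],[0,0,-0.136]],[1,[0,0,0],[0,0,-0.136]]]'
python3 -c "
from h import *
go([.5145,-.3255,.20],98.5)"
```

```text
clock: 0.6
position: [0.3749, 0.3867, 0.2531]
ee_rot: [0.192, 0.981, -0.0, -0.0]
ft_force: [0.3, 1.0, 0.0]
grip_width: 0.999
clock: 1.1
position: [0.5133, 0.1965, 0.2532]
ee_rot: [0.192, 0.981, 0.0, -0.0]
ft_force: [0.8, -0.2, 0.1]
grip_width: 0.996
clock: 1.6
position: [0.5125, 0.1982, 0.2529]
ee_rot: [-0.076, 0.997, -0.0, -0.0]
ft_force: [1.0, 0.4, -0.1]
grip_width: 0.999
t 1.6 p [0.5125 0.1982 0.2529] yawY 98.69 zdown [-0.0007 -0.0003 -1.    ] F [ 0.9784  0.3731 -0.115 ] g 0.999
dist 0.526328667984393 shift units [ 0.9628 -6.4744  0.6632]
turn units [-0.0002 -0.001   0.0041]
```

```bash
python3 -m crank '[[1,[0.09,-0.6,0.05],[0,0,0]],[1,[0.09,-0.6,0.05],[0,0,0]],[1,[0.09,-0.6,0.05],[0,0,0]],[1,[0.09,-0.6,0.05],[0,0,0]],[1,[0.09,-0.6,0.05],[0,0,0]]]'
python3 -m crank '[[1,[0.09,-0.6,0.05],[0,0,0]],[1,[0.09,-0.6,0.05],[0,0,0]],[1,[0.09,-0.6,0.05],[0,0,0]],[1,[0.09,-0.6,0.05],[0,0,0]],[1,[0.09,-0.6,0.05],[0,0,0]]]'
python3 - <<'E'
from h import *
go([.5145,-.3255,.15],98.5)
cv2.imwrite("pics/w1.png",manip.camera("wrist"))
E
```

```text
clock: 2.1
position: [0.5117, -0.0463, 0.233]
ee_rot: [-0.074, 0.997, 0.0, -0.0]
ft_force: [1.3, -0.1, -0.3]
grip_width: 0.998
clock: 2.6
position: [0.5115, -0.2888, 0.213]
ee_rot: [-0.074, 0.997, 0.0, 0.0]
ft_force: [1.0, 0.5, 0.1]
grip_width: 0.999
t 2.6 p [ 0.5115 -0.2888  0.213 ] yawY 98.47 zdown [ 0.      0.0003 -1.    ] F [0.9725 0.5389 0.1399] g 0.999
dist 0.0729702112207556 shift units [ 0.031  -0.4595  0.7873]
turn units [ 0.0003  0.0001 -0.0007]
```

View pics/w1.png

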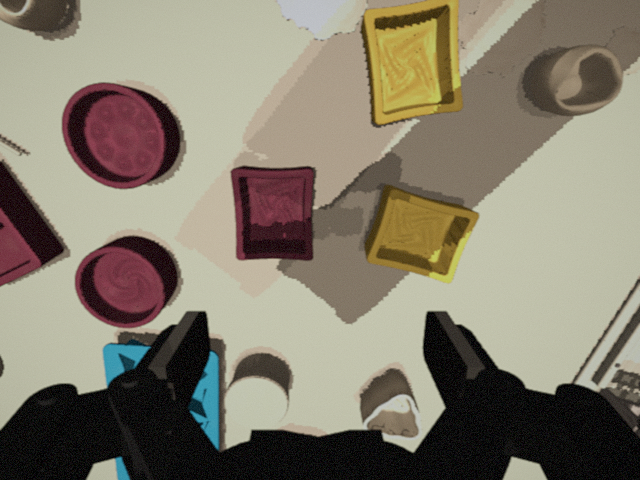

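```bash
cat >> h.py <<'E'
def wray(uv,o):
    i=manip.camera_info("wrist");M=i["mount"];R=Ro.from_quat(o["ee_rot"]).as_matrix()
    d=M[:3,:3]@np.linalg.inv(i["K"])@np.array([uv[0],uv[1],1.]);return o["position"]+R@M[:3,3],R@d
def wz(uv,z,o):
    c,d=wray(uv,o);return c+d*(z-c[2])/d[2]
E
python3 - <<'E'
from h import *
o=manip.get_obs()
P=np.array([wz(p,.036,o)[:2] for p in[(233,169),(315,166),(313,259),(237,260)]]);print(P,P.mean(0))
for i in range(4):
    d=P[(i+1)%4]-P[i];print(np.linalg.norm(d),np.degrees(np.arctan2(d[1],d[0])))
M=manip.camera_info("wrist")["mount"];Mi=np.linalg.inv(M);K=manip.camera_info("wrist")["K"]
for z in(0,.009,.022):
  for y in(-.0425,.0425):
    q=K@(Mi@[.011,y,z,1])[:3];print(z,y,q[:2]/q[2])
E
```

```text
[[ 0.477  -0.3686]
 [ 0.4656 -0.3047]
 [ 0.5434 -0.2956]
 [ 0.5535 -0.3598]] [ 0.5099 -0.3322]
0.0648760823368984 100.08542417356831
0.07836164054515668 6.700223290554524
0.06496270516932343 -81.13129854048394
0.07698901772002047 -173.4138663259232
0 -0.0425 [199.1994 314.3454]
0 0.0425 [432.5436 314.2015]
0.009 -0.0425 [206.1128 302.7282]
0.009 0.0425 [425.6052 302.5989]
0.022 -0.0425 [214.7638 288.1909]
0.022 0.0425 [416.9222 288.0789]
```

```bash
python3 -m crank '[[1,[0.01,-0.15,0.25],[0,0,0]],[1,[0.01,-0.15,0.25],[0,0,0]],[1,[0.01,-0.15,0.25],[0,0,0]],[1,[0,0,0],[0,0,0]],[1,[0,0,0],[0,0,0]]]'
python3 - <<'E'
from h import *
o,R=st()
cv2.imwrite("pics/w2.png",manip.camera("wrist"))
st()
E
```

```text
clock: 3.15
position: [0.5146, -0.3228, 0.1532]
ee_rot: [-0.073, 0.997, 0.0, -0.0]
ft_force: [0.2, -0.2, -0.2]
grip_width: 1.001
t 3.15 p [ 0.5146 -0.3228  0.1532] yawY 98.41 zdown [-0.001   0.0004 -1.    ] F [ 0.2132 -0.2021 -0.2236] g 1.001
t 3.2 p [ 0.5151 -0.3226  0.1539] yawY 98.45 zdown [ 0.0004  0.0001 -1.    ] F [ 0.9536 -0.1925  0.1525] g 1.001
```

View pics/w2.png

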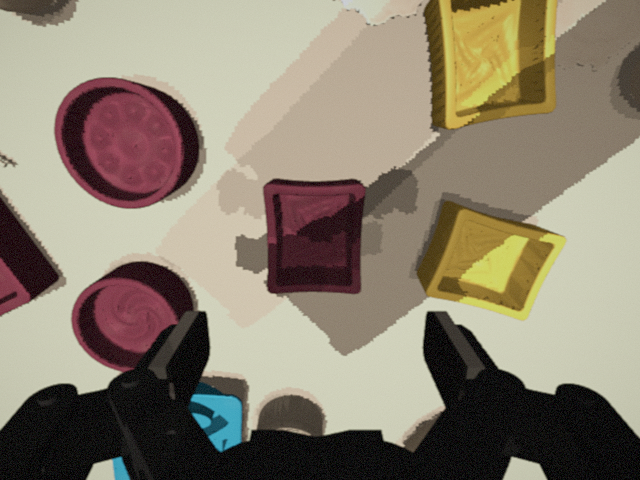

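Run:
```python
from h import *
o=manip.get_obs()
P=np.array([wz(p,.036,o)[:2] for p in[(265,183),(363,183),(361,291),(269,292)]]);print(P,P.mean(0))
for i in range(4):
    d=P[(i+1)%4]-P[i];print(np.linalg.norm(d),np.degrees(np.arctan2(d[1],d[0])))
go([.514,-.3265,.09],98.3)
```

```text
[[ 0.4809 -0.3607]
 [ 0.4716 -0.2985]
 [ 0.5469 -0.2857]
 [ 0.5572 -0.3498]] [ 0.5142 -0.3237]
0.06287973740161329 98.4365684133846
0.07635074009396509 9.642091190874353
0.06494771562933709 -80.89619334722812
0.07709152846181266 -171.90326767286922
t 3.2 p [ 0.5151 -0.3226  0.1539] yawY 98.45 zdown [ 0.0004  0.0001 -1.    ] F [ 0.9536 -0.1925  0.1525] g 1.001
dist 0.06406819611613863 shift units [ 0.021  -0.0456  0.7993]
turn units [0.     0.0005 0.0034]
```

```bash
python3 -m crank '[[1,[0.01,-0.03,0.4],[0,0,0]],[1,[0,0,0.35],[0,0,0]],[1,[0,0,0.3],[0,0,0]],[1,[0,0,0.1],[0,0,0]],[1,[0,0,0],[0,0,0]]]'
python3 - <<'E'
from h import *
go([.5143,-.325,.032],98.5)
cv2.imwrite("pics/w3.png",manip.camera("wrist"))
im=manip.camera("side");cv2.imwrite("pics/s3.png",cv2.resize(im[210:350,220:400],None,fx=4,fy=4))
E
```

```text
clock: 3.7
position: [0.5145, -0.3249, 0.0614]
ee_rot: [-0.074, 0.997, 0.0, -0.0]
ft_force: [-0.1, -0.2, 0.4]
grip_width: 0.997
t 3.7 p [ 0.5145 -0.3249  0.0614] yawY 98.48 zdown [-0.0005  0.0005 -1.    ] F [-0.1338 -0.225   0.3893] g 0.997
dist 0.029404137138239566 shift units [ 0.0028 -0.0014  0.3675]
turn units [ 0.0008 -0.0005 -0.0004]
```

View pics/w3.png

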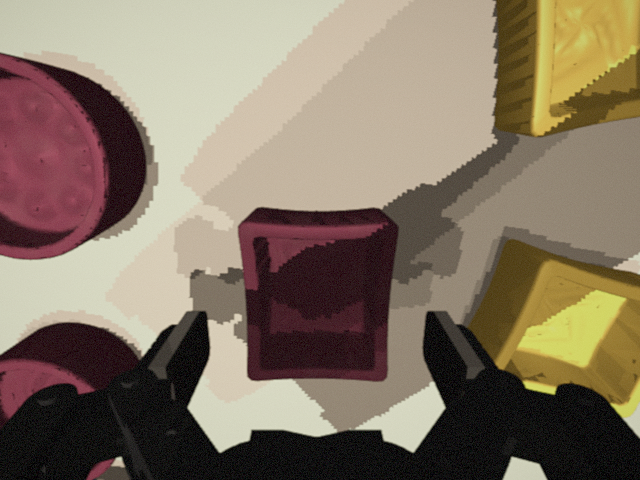

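View pics/s3.png

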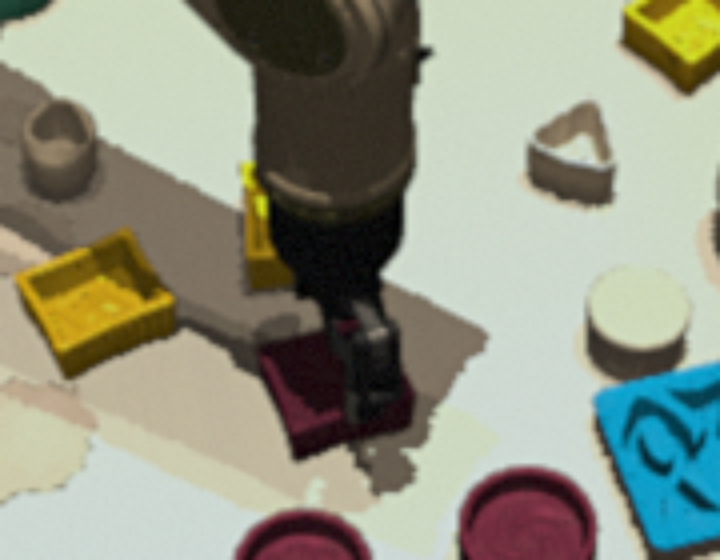

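```bash
python3 -m crank '[[1,[0,0,0.2],[0,0,0]],[1,[0,0,0.14],[0,0,0]],[1,[0,0,0.05],[0,0,0]],[1,[0,0,0],[0,0,0]],[0.4,[0,0,0],[0,0,0]]]' 30
python3 -m crank '[[0.2,[0,0,0],[0,0,0]],[0.2,[0,0,0],[0,0,0]],[0.2,[0,0,0],[0,0,0]],[0.2,[0,0,0],[0,0,0]],[0.2,[0,0,0],[0,0,0]]]' 30
python3 - <<'E'
from h import *
st()
cv2.imwrite("pics/w4.png",manip.camera("wrist"))
E
```

```text
clock: 4.3
position: [0.5144, -0.3257, 0.0302]
ee_rot: [-0.074, 0.997, -0.0, 0.0]
ft_force: [-0.2, -0.5, -0.4]
grip_width: 0.857
clock: 4.8
position: [0.5146, -0.3258, 0.0305]
ee_rot: [-0.074, 0.997, -0.0, 0.0]
ft_force: [-0.4, -0.8, 5.7]
grip_width: 0.77
t 4.8 p [ 0.5146 -0.3258  0.0305] yawY 98.43 zdown [ 0.0007 -0.0002 -1.    ] F [-0.3623 -0.8236  5.6535] g 0.77
```

View pics/w4.png

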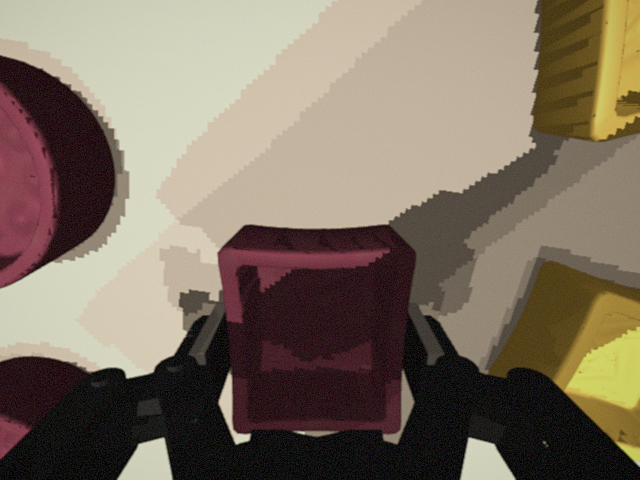

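```bash
python3 -m crank '[[0.2,[0,0,-0.1],[0,0,0]],[0.2,[0,0,-0.3],[0,0,0]],[0.2,[0,0,-0.5],[0,0,0]],[0.2,[0,0,-0.5],[0,0,0]],[0.2,[0,0,-0.1],[0,0,0]]]'
python3 - <<'E'
from h import *
# target above entry, clamp x=-55 : (.553,.0846)
go([.553,.0846,.15],80.3)
im=manip.camera("side");cv2.imwrite("pics/s5.png",cv2.resize(im[180:330,220:400],None,fx=4,fy=4))
cv2.imwrite("pics/w5.png",manip.camera("wrist"))
E
```

```text
clock: 5.35
position: [0.5159, -0.3269, 0.155]
ee_rot: [-0.073, 0.997, -0.001, 0.003]
ft_force: [0.9, -0.5, -1.2]
grip_width: 0.77
t 5.35 p [ 0.5159 -0.3269  0.155 ] yawY 98.41 zdown [ 0.0059 -0.0025 -1.    ] F [ 0.9458 -0.4721 -1.2086] g 0.77
dist 0.4131681718035406 shift units [-1.2115  5.0202  0.0526]
turn units [-0.0032  0.0076  0.4025]
```

View pics/s5.png

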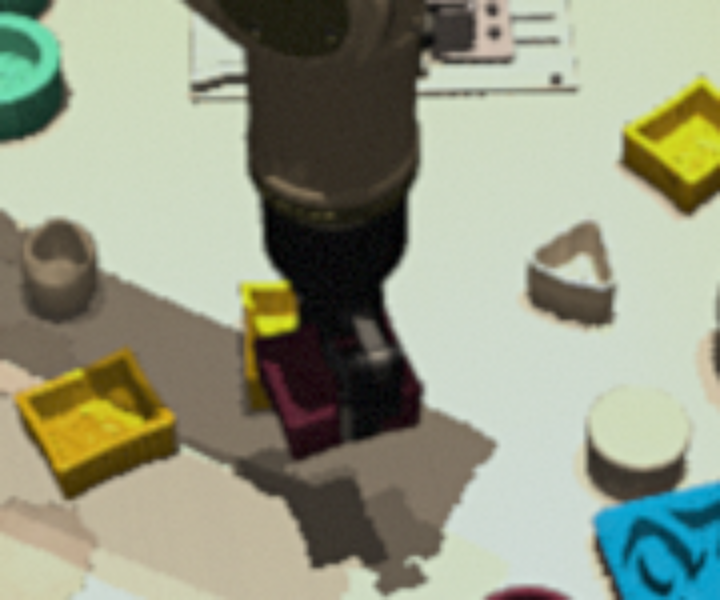

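View pics/w5.png

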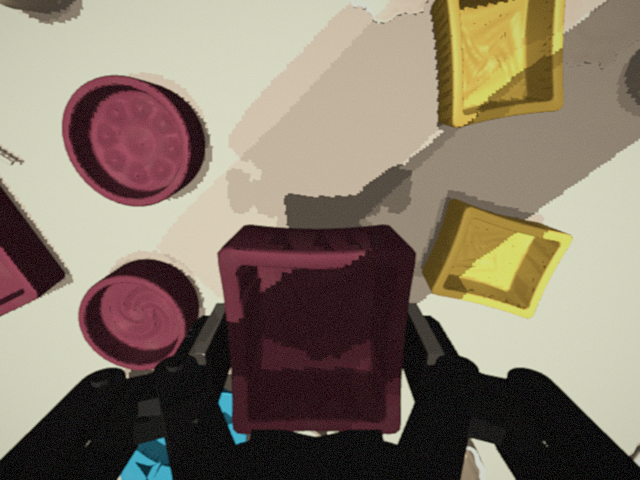

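Run:
```python
from h import *
o,R=st()
im=manip.camera("side")
c=(280,235);k=9
for y in(-.0328,):
  for x in(-.011,.011):
    for z in(0.005,.01,.015,.02):print(x,y,z,(proj("side",o["position"]+R@[x,y,z])-c)*k)
for x in(-.0395,.0395):print("bottom",(proj("side",o["position"]+R@[x,-.0335,.0305])-c)*k,"top",(proj("side",o["position"]+R@[x,-.0335,-.0055])-c)*k)
cv2.imwrite("pics/s6.png",cv2.resize(im[235:300,280:345],None,fx=k,fy=k,interpolation=cv2.INTER_CUBIC)*2)
```

```text
t 5.45 p [ 0.515  -0.3258  0.1517] yawY 98.45 zdown [ 0.0026 -0.0007 -1.    ] F [-0.7127 -0.8695 -1.0555] g 0.774
-0.011 -0.0328 0.005 [299.2284 435.5568]
-0.011 -0.0328 0.01 [299.1818 447.83  ]
-0.011 -0.0328 0.015 [299.1354 460.0297]
-0.011 -0.0328 0.02 [299.0893 472.1567]
0.011 -0.0328 0.005 [213.5959 461.2593]
0.011 -0.0328 0.01 [213.8069 473.5047]
0.011 -0.0328 0.015 [214.0165 485.6766]
0.011 -0.0328 0.02 [214.2249 497.7756]
bottom [408.2805 466.7344] top [410.9824 378.6529]
bottom [105.3424 558.5829] top [101.4191 471.2234]
```

View pics/s6.png

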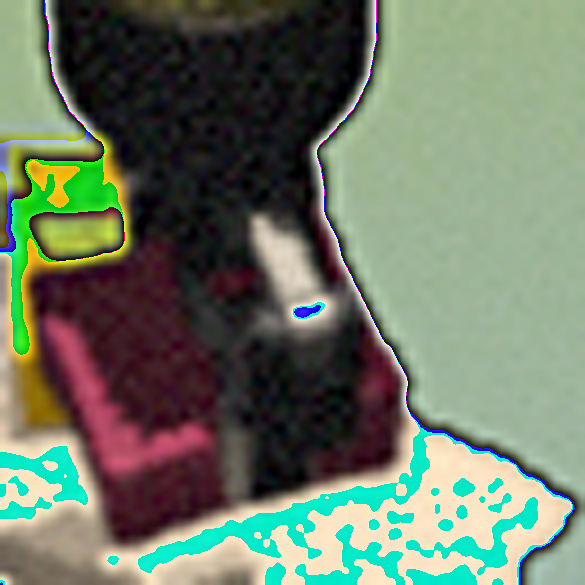

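Run:
```python
from h import *
M=manip.camera_info("wrist")["mount"];Mi=np.linalg.inv(M);K=manip.camera_info("wrist")["K"]
for x in(.007,.011):
 for y in(-.0328,-.0425):
  for z in(0,.01,.02,.03):
    q=K@(Mi@[x,y,z,1])[:3];print(x,y,z,(q[:2]/q[2]))
im=cv2.imread("pics/w5.png");cv2.imwrite("pics/w5c.png",cv2.resize(np.clip(im[280:400,150:290].astype(float)*1.8,0,255).astype(np.uint8),None,fx=5,fy=5))
im=cv2.imread("pics/w2.png");cv2.imwrite("pics/w2c.png",cv2.resize(np.clip(im[280:400,150:290].astype(float)*1.8,0,255).astype(np.uint8),None,fx=5,fy=5))
```

```text
0.007 -0.0328 0 [226.6939 324.0042]
0.007 -0.0328 0.01 [232.4729 310.6626]
0.007 -0.0328 0.02 [237.5468 298.9491]
0.007 -0.0328 0.03 [242.037  288.5829]
0.007 -0.0425 0 [200.294  324.0213]
0.007 -0.0425 0.01 [207.789  310.6778]
0.007 -0.0425 0.02 [214.3694 298.9627]
0.007 -0.0425 0.03 [220.1928 288.5951]
0.011 -0.0328 0 [225.8714 314.3332]
0.011 -0.0328 0.01 [231.754  301.5109]
0.011 -0.0328 0.02 [236.9129 290.2659]
0.011 -0.0328 0.03 [241.474  280.3241]
0.011 -0.0425 0 [199.2288 314.3499]
0.011 -0.0425 0.01 [206.858  301.5257]
0.011 -0.0425 0.02 [213.5487 290.2792]
0.011 -0.0425 0.03 [219.4639 280.3361]
```

View pics/w5c.png

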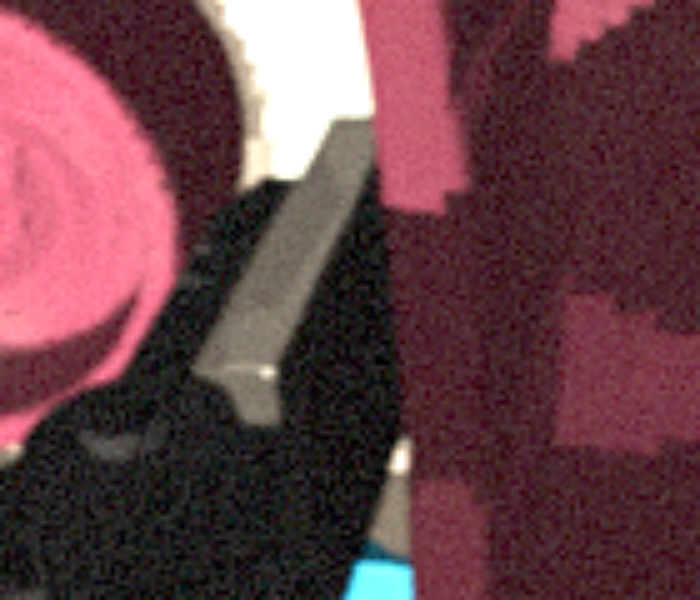

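View pics/w2c.png

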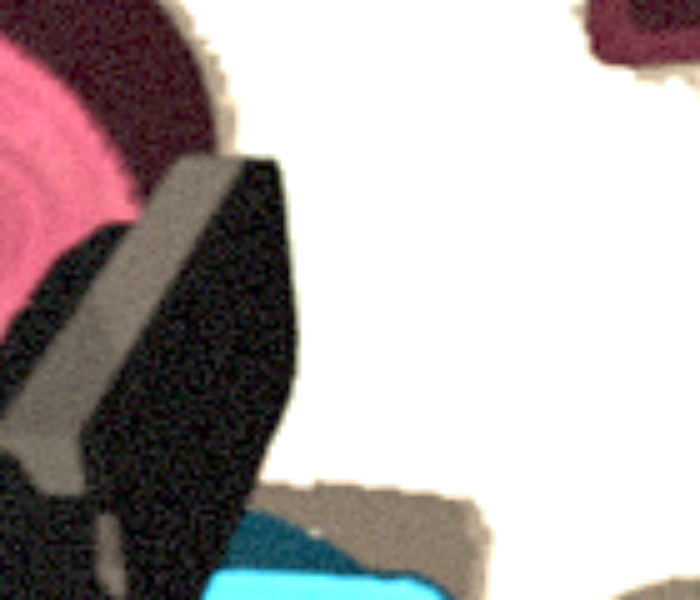

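```bash
python3 -m crank '[[0.2,[-0.07,0.3,0],[0,0,0]],[0.2,[-0.13,0.55,0],[0,0,0]],[0.2,[-0.13,0.55,0],[0,0,0]],[0.2,[-0.13,0.55,0],[0,0,0]],[0.2,[-0.13,0.55,0],[0,0,0]]]'
python3 -m crank '[[0.2,[-0.13,0.55,0],[0,0,0]],[0.2,[-0.13,0.55,0],[0,0,0]],[0.2,[-0.13,0.55,0],[0,0,0]],[0.2,[-0.13,0.55,0],[0,0,0]],[0.2,[-0.08,0.3,0],[0,0,0]]]'
python3 -m crank '[[0.2,[0,0,0],[0,0,0.1]],[0.2,[0,0,0],[0,0,0.15]],[0.2,[0,0,0],[0,0,0.15]],[0.2,[0,0,0],[0,0,0]],[0.2,[0,0,0],[0,0,0]]]'
python3 - <<'E'
from h import *
go([.553,.0846,.10],80.3)
cv2.imwrite("pics/w7.png",manip.camera("wrist"))
im=manip.camera("top");cv2.imwrite("pics/t7.png",cv2.resize(im[200:360,140:300],None,fx=4,fy=4))
E
```

```text
clock: 6.0
position: [0.5304, -0.1187, 0.1482]
ee_rot: [-0.074, 0.997, 0.0, -0.002]
ft_force: [0.7, 0.4, 0.1]
grip_width: 0.772
clock: 6.5
position: [0.5483, 0.0887, 0.148]
ee_rot: [-0.076, 0.997, 0.0, -0.002]
ft_force: [-0.5, 0.2, -0.4]
grip_width: 0.771
clock: 7.0
position: [0.5491, 0.0841, 0.1488]
ee_rot: [0.082, 0.997, -0.0, -0.001]
ft_force: [-0.4, 0.6, -0.5]
grip_width: 0.775
t 7.0 p [0.5491 0.0841 0.1488] yawY 80.65 zdown [-0.0021 -0.0007 -1.    ] F [-0.3711  0.6295 -0.5   ] g 0.775
dist 0.0489748262070647 shift units [-0.0484  0.0153  0.6101]
turn units [-0.0013 -0.0024  0.0077]
```

View pics/w7.png

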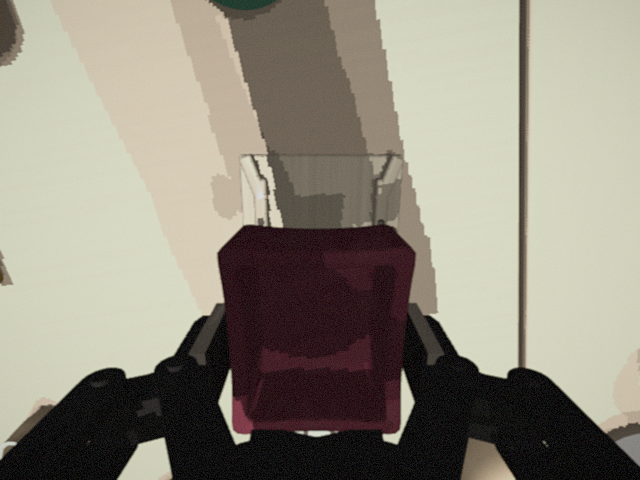

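View pics/t7.png

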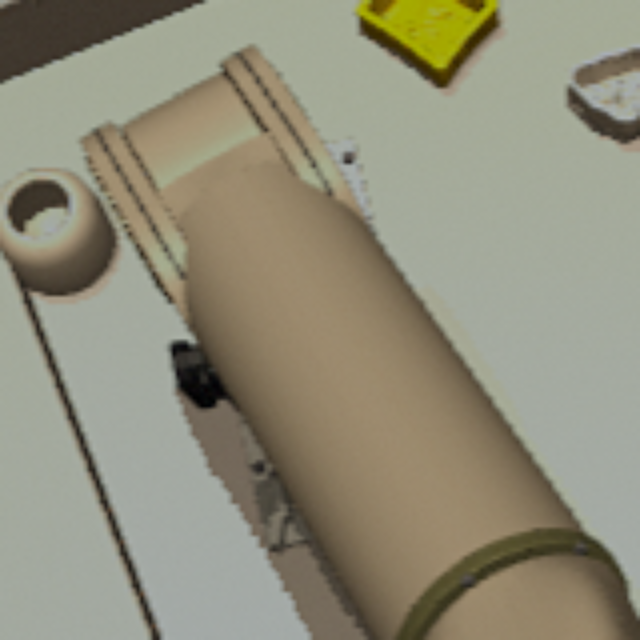

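Run:
```python
from h import *
im=cv2.imread("pics/w7.png");cv2.imwrite("pics/w7c.png",cv2.resize(im[140:240,225:415],None,fx=4,fy=4))
o=manip.get_obs()
a=wz((241,155),.006,o);b=wz((403,154.5),.006,o);print(a,b,(a+b)/2,np.linalg.norm(a-b),np.degrees(np.arctan2(*(b-a)[[1,0]])))
d=np.array([.9857,-.1685]);print("predicted",np.array([.6073,.0754])-.115*d)
```

```text
[0.4867 0.0421 0.006 ] [0.5048 0.1531 0.006 ] [0.4957 0.0976 0.006 ] 0.11241825987961697 80.75735475101901
predicted [0.4939 0.0948]
```

View pics/w7c.png

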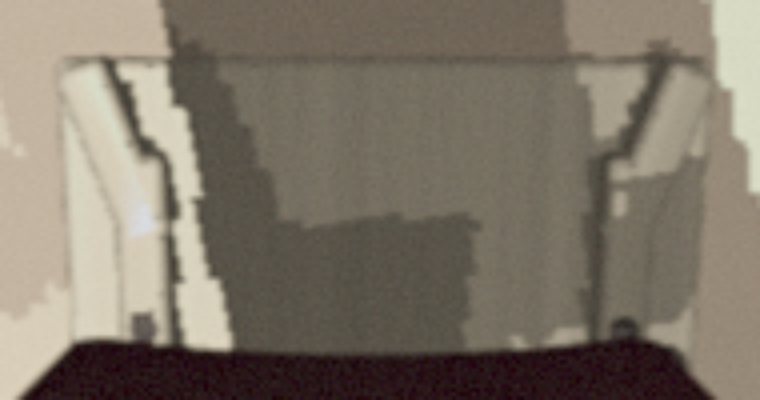

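```bash
python3 -c "
from h import *
go([.5540,.0864,.065],80.4)"
```

```text
t 7.1 p [0.5494 0.084  0.1494] yawY 80.59 zdown [-0.0011 -0.0003 -1.    ] F [-0.5381  0.1064 -0.8064] g 0.777
dist 0.0845625093284197 shift units [-0.0527  0.0391  1.055 ]
turn units [-0.0006 -0.0014  0.0043]
```

```bash
python3 -m crank '[[0.2,[-0.05,0.04,0.2],[0,0,0.004]],[0.2,[0,0,0.35],[0,0,0]],[0.2,[0,0,0.35],[0,0,0]],[0.2,[0,0,0.15],[0,0,0]],[0.2,[0,0,0],[0,0,0]]]'
python3 - <<'E'
from h import *
go([.5540,.0864,.0365],80.4)
im=manip.camera("wrist");cv2.imwrite("pics/w8.png",im);cv2.imwrite("pics/w8c.png",cv2.resize(im[100:240,210:430],None,fx=3.6,fy=3.6))
E
```

```text
clock: 7.6
position: [0.553, 0.0863, 0.0639]
ee_rot: [0.085, 0.996, -0.001, -0.002]
ft_force: [-0.5, -0.1, -0.7]
grip_width: 0.77
t 7.6 p [0.553  0.0863 0.0639] yawY 80.29 zdown [-0.0037 -0.0013 -1.    ] F [-0.5386 -0.0501 -0.6883] g 0.77
dist 0.027398391400978064 shift units [-0.0132  0.0038  0.3422]
turn units [-0.0024 -0.0043 -0.0025]
```

View pics/w8.png

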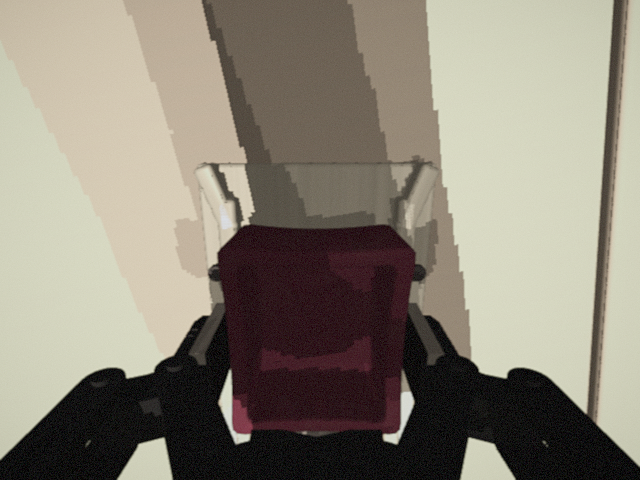

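View pics/w8c.png

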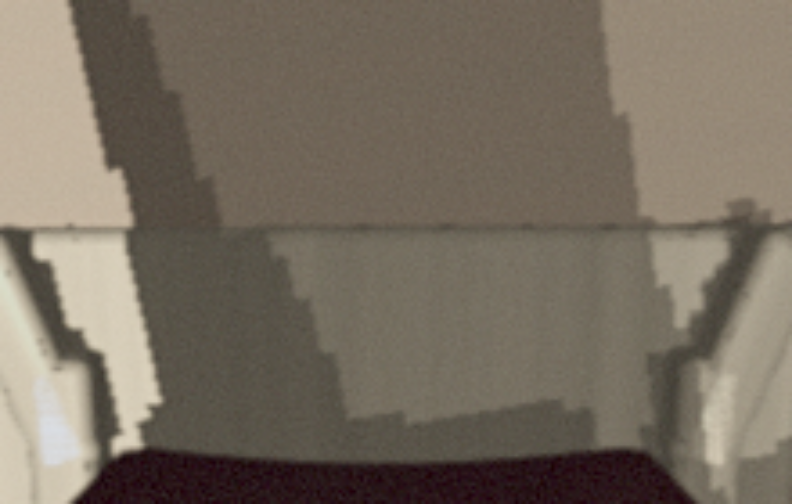

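```bash
python3 -m crank '[[0.2,[-0.01,0,0.12],[0,0,0]],[0.2,[0,0,0.12],[0,0,0]],[0.2,[0,0,0.06],[0,0,0]],[0.2,[0,0,0.03],[0,0,0]],[0.2,[0,0,0],[0,0,0]]]'
python3 -c "
from h import *
st()"
```

```text
clock: 8.15
position: [0.555, 0.0865, 0.0395]
ee_rot: [0.085, 0.996, -0.0, -0.0]
ft_force: [-0.5, 0.0, -0.2]
grip_width: 0.774
t 8.15 p [0.555  0.0865 0.0395] yawY 80.26 zdown [-0.0003 -0.     -1.    ] F [-0.5492  0.0445 -0.2092] g 0.774
```

```bash
python3 -m crank '[[0.2,[0,0,0.01],[0,0,0]],[0.2,[0,0,0.01],[0,0,0]],[0.2,[0,0,0.005],[0,0,0]],[0.2,[0,0,0],[0,0,0]],[0.2,[0,0,0],[0,0,0]]]'
python3 - <<'E'
from h import *
st()
im=manip.camera("wrist");cv2.imwrite("pics/w9.png",im)
E
```

```text
clock: 8.65
position: [0.5551, 0.0865, 0.0378]
ee_rot: [0.085, 0.996, 0.0, 0.0]
ft_force: [0.1, -0.5, -0.8]
grip_width: 0.773
t 8.65 p [0.5551 0.0865 0.0378] yawY 80.26 zdown [ 0.0001  0.0001 -1.    ] F [ 0.0628 -0.5395 -0.8279] g 0.773
```

View pics/w9.png

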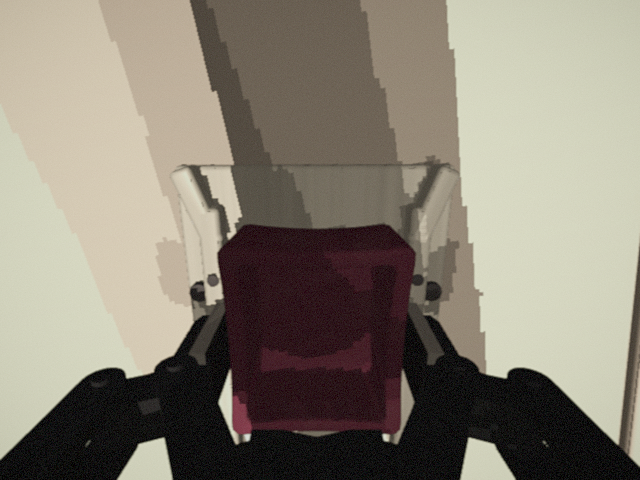

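```bash
python3 -m crank '[[0.2,[0,0,0.01],[0,0,0]],[0.2,[0,0,0.005],[0,0,0]],[0.2,[0,0,0],[0,0,0]],[0.2,[0,0,0],[0,0,0]],[0.2,[0,0,0],[0,0,0]]]'
python3 -m crank '[[0.6,[0,0,0],[0,0,0]],[0.7,[0,0,0],[0,0,0]],[0.85,[0,0,0],[0,0,0]],[1,[0,0,0],[0,0,0]],[1,[0,0,0],[0,0,0]]]'
python3 - <<'E'
from h import *
st()
im=manip.camera("wrist");cv2.imwrite("pics/w10.png",im)
E
```

```text
clock: 9.2
position: [0.5551, 0.0865, 0.0365]
ee_rot: [0.085, 0.996, 0.0, 0.0]
ft_force: [-0.4, 0.2, 0.0]
grip_width: 0.769
clock: 9.7
position: [0.5551, 0.0865, 0.0365]
ee_rot: [0.085, 0.996, 0.0, 0.0]
ft_force: [0.1, -0.9, 0.3]
grip_width: 1.002
t 9.7 p [0.5551 0.0865 0.0365] yawY 80.26 zdown [ 0.      0.0001 -1.    ] F [ 0.1176 -0.937   0.3283] g 1.002
```

View pics/w10.png

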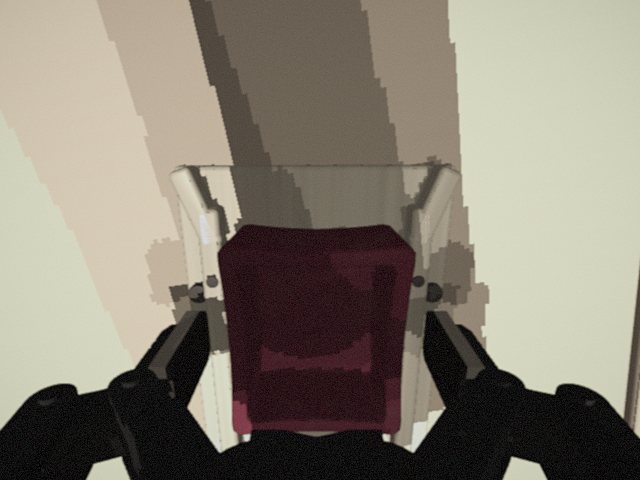

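```bash
python3 -m crank '[[1,[0,0,-0.2],[0,0,0]],[1,[0,0,-0.5],[0,0,0]],[1,[0,0,-0.2],[0,0,0]],[-1,[0.35,0,0],[0,0,0]],[-1,[0.4,0,0],[0,0,0]]]' 30
python3 -m crank '[[-1,[0,0,0],[0,0,0]],[-1,[0,0,0],[0,0,0]],[-1,[0,0,0],[0,0,0]],[-1,[0,0,0],[0,0,0]],[-1,[0,0,0],[0,0,0]]]'
python3 - <<'E'
from h import *
# clamp line: n.p=.1785(+), yaw -9.65 ; TCP at clamp x -116
o,R=st();p=o["position"];d=np.array([.9857,-.1685]);n=np.array([.1685,.9857]);print("along",d@p[:2]-.5868,"lat",n@p[:2])
im=manip.camera("wrist");cv2.imwrite("pics/w11.png",im)
im=manip.camera("side");cv2.imwrite("pics/s11.png",cv2.resize(im[120:220,230:390],None,fx=5,fy=5))
im=manip.camera("top");cv2.imwrite("pics/t11.png",cv2.resize(im[200:360,140:300],None,fx=4,fy=4))
E
```

```text
clock: 10.25
position: [0.4961, 0.0965, 0.1091]
ee_rot: [0.085, 0.996, 0.0, 0.001]
ft_force: [-0.6, 0.5, 0.3]
grip_width: 0.695
clock: 10.75
position: [0.4964, 0.0964, 0.1084]
ee_rot: [0.085, 0.996, -0.0, 0.0]
ft_force: [-0.2, 0.3, 0.2]
grip_width: -0.002
t 10.75 p [0.4964 0.0964 0.1084] yawY 80.23 zdown [ 0.0001 -0.0003 -1.    ] F [-0.1875  0.2847  0.2439] g -0.002
along -0.1137295800328933 lat 0.1786338040192673
```

View pics/w11.png

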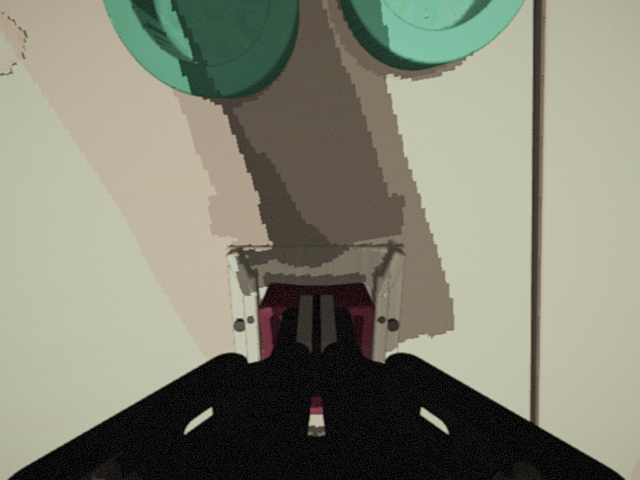

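View pics/s11.png

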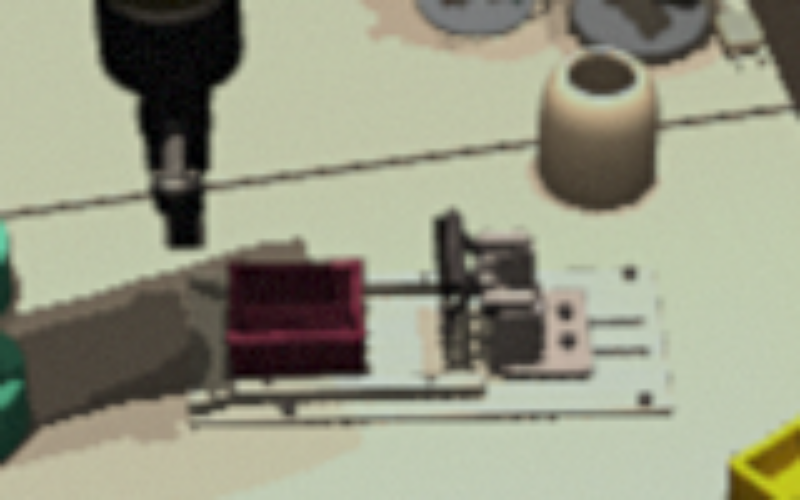

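View pics/t11.png

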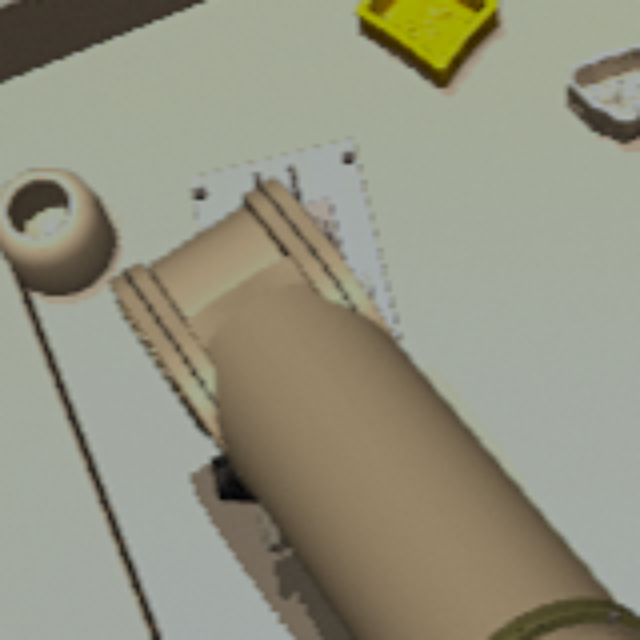

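```bash
python3 -m crank '[[-1,[0,0,0.2],[0,0,0]],[-1,[0,0,0.3],[0,0,0]],[-1,[0,0,0.25],[0,0,0]],[-1,[0,0,0.1],[0,0,0]],[-1,[0,0,0],[0,0,0]]]'
python3 - <<'E'
from h import *
o,R=st();p=o["position"];d=np.array([.9857,-.1685]);n=np.array([.1685,.9857]);print("along",d@p[:2]-.5868,"lat",n@p[:2])
print(R.T@np.r_[d,0])
im=manip.camera("side");cv2.imwrite("pics/s12.png",cv2.resize(im[140:220,250:380],None,fx=6,fy=6))
for z in(.01,.015,.022):print((proj("side",p+R@[0,0,z])-[250,140])*6)
E
```

```text
clock: 11.4
position: [0.4954, 0.0964, 0.0397]
ee_rot: [0.085, 0.996, -0.0, -0.001]
ft_force: [-0.4, -0.2, -0.3]
grip_width: -0.004
t 11.4 p [0.4954 0.0964 0.0397] yawY 80.25 zdown [-0.0017 -0.0008 -1.    ] F [-0.4238 -0.15   -0.3343] g -0.004
along -0.11470718008405184 lat 0.17846515233068233
[-1.      0.0008 -0.0015]
[102.7464 257.3812]
[103.3201 265.1338]
[104.1188 275.927 ]
```

View pics/s12.png

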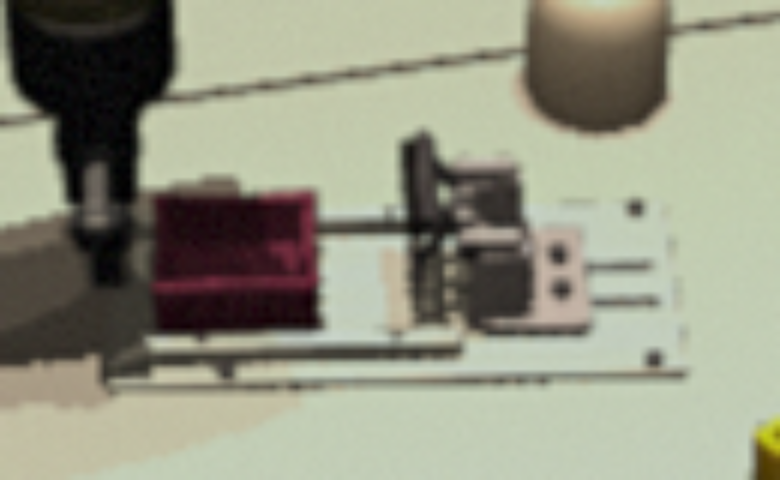

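```bash
for i in 1; do python3 -m crank '[[-1,[-0.03,0,0],[0,0,0]],[-1,[-0.03,0,0],[0,0,0]],[-1,[-0.03,0,0],[0,0,0]],[-1,[-0.03,0,0],[0,0,0]],[-1,[-0.03,0,0],[0,0,0]]]'; done
python3 -m crank '[[-1,[-0.03,0,0],[0,0,0]],[-1,[-0.03,0,0],[0,0,0]],[-1,[-0.03,0,0],[0,0,0]],[-1,[-0.03,0,0],[0,0,0]],[-1,[-0.03,0,0],[0,0,0]]]'
python3 -m crank '[[-1,[-0.03,0,0],[0,0,0]],[-1,[-0.03,0,0],[0,0,0]],[-1,[-0.03,0,0],[0,0,0]],[-1,[-0.03,0,0],[0,0,0]],[-1,[-0.03,0,0],[0,0,0]]]'
python3 - <<'E'
from h import *
o,R=st();p=o["position"];d=np.array([.9857,-.1685]);n=np.array([.1685,.9857]);print("along",d@p[:2]-.5868,"lat",n@p[:2],"Fx",d@o["ft_force"][:2])
im=manip.camera("side");cv2.imwrite("pics/s13.png",cv2.resize(im[140:220,250:380],None,fx=6,fy=6))
E
```

```text
clock: 11.95
position: [0.5081, 0.0946, 0.0407]
ee_rot: [0.085, 0.996, 0.0, 0.0]
ft_force: [-0.2, -0.0, 0.1]
grip_width: 0.003
clock: 12.45
position: [0.5198, 0.0925, 0.0405]
ee_rot: [0.085, 0.996, 0.0, -0.0]
ft_force: [-0.2, 0.7, -0.5]
grip_width: 0.0
clock: 12.95
position: [0.5316, 0.0905, 0.0405]
ee_rot: [0.085, 0.996, 0.0, 0.0]
ft_force: [-0.6, -0.5, 0.2]
grip_width: -0.002
t 12.95 p [0.5316 0.0905 0.0405] yawY 80.26 zdown [ 0.      0.0001 -1.    ] F [-0.6104 -0.5293  0.1788] g -0.002
along -0.07803286925507724 lat 0.17880003047912943 Fx -0.5124836519833603
```

View pics/s13.png

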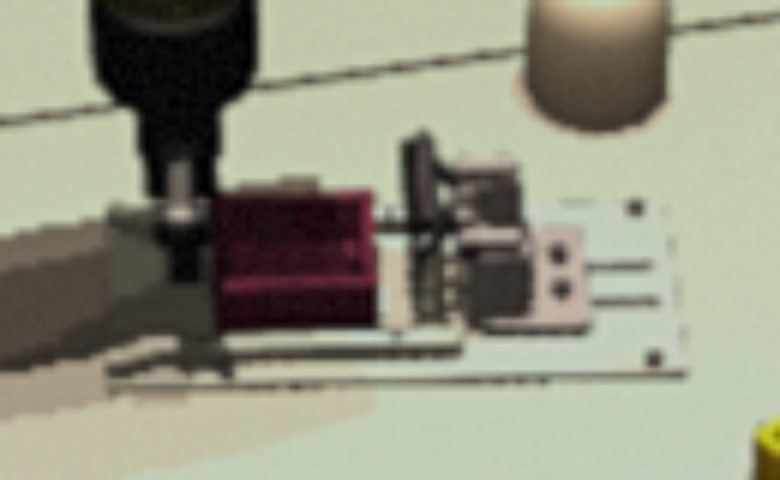

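```bash
python3 -m crank '[[-1,[-0.03,0,0],[0,0,0]],[-1,[-0.03,0,0],[0,0,0]],[-1,[-0.03,0,0],[0,0,0]],[-1,[-0.025,0,0],[0,0,0]],[-1,[-0.025,0,0],[0,0,0]]]'
python3 -m crank '[[-1,[-0.02,0,0],[0,0,0]],[-1,[-0.02,0,0],[0,0,0]],[-1,[-0.02,0,0],[0,0,0]],[-1,[-0.02,0,0],[0,0,0]],[-1,[-0.02,0,0],[0,0,0]]]'
python3 - <<'E'
from h import *
o,R=st();p=o["position"];d=np.array([.9857,-.1685]);n=np.array([.1685,.9857]);print("along",d@p[:2]-.5868,"lat",n@p[:2],"Fx",d@o["ft_force"][:2])
im=manip.camera("side");cv2.imwrite("pics/s14.png",cv2.resize(im[140:220,250:380],None,fx=6,fy=6))
E
```

```text
clock: 13.5
position: [0.5427, 0.0886, 0.0405]
ee_rot: [0.085, 0.996, 0.0, 0.0]
ft_force: [-0.3, 0.6, 0.0]
grip_width: -0.002
clock: 14.0
position: [0.5501, 0.0873, 0.0403]
ee_rot: [0.085, 0.996, 0.0, -0.0]
ft_force: [-3.3, 0.2, 0.7]
grip_width: 0.001
t 14.0 p [0.5501 0.0873 0.0403] yawY 80.27 zdown [-0.0006  0.0001 -1.    ] F [-3.314   0.1957  0.724 ] g 0.001
along -0.05924850337413101 lat 0.17877717587665223 Fx -3.2996063422004216
```

View pics/s14.png

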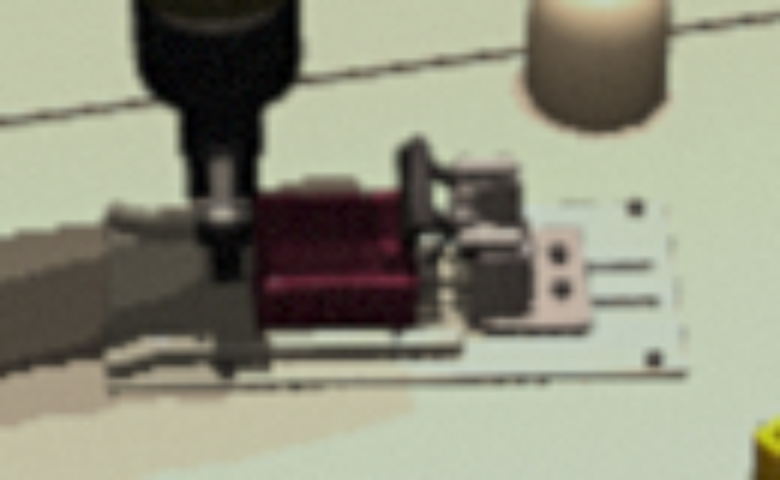

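```bash
python3 -m crank '[[-1,[-0.015,0,0],[0,0,0]],[-1,[-0.015,0,0],[0,0,0]],[-1,[-0.015,0,0],[0,0,0]],[-1,[-0.015,0,0],[0,0,0]],[-1,[-0.015,0,0],[0,0,0]]]'
python3 -m crank '[[-1,[-0.015,0,0],[0,0,0]],[-1,[-0.015,0,0],[0,0,0]],[-1,[-0.015,0,0],[0,0,0]],[-1,[-0.015,0,0],[0,0,0]],[-1,[-0.015,0,0],[0,0,0]]]'
python3 - <<'E'
from h import *
o,R=st();p=o["position"];d=np.array([.9857,-.1685]);n=np.array([.1685,.9857]);print("along",d@p[:2]-.5868,"lat",n@p[:2],"Fx",d@o["ft_force"][:2])
im=manip.camera("side");cv2.imwrite("pics/s15.png",cv2.resize(im[140:220,250:380],None,fx=6,fy=6))
E
```

```text
clock: 14.55
position: [0.5565, 0.0862, 0.0405]
ee_rot: [0.085, 0.996, 0.0, 0.0]
ft_force: [-1.7, 0.5, -1.1]
grip_width: 0.0
clock: 15.05
position: [0.5624, 0.0852, 0.0405]
ee_rot: [0.085, 0.996, 0.0, 0.0]
ft_force: [-1.1, 0.1, -0.1]
grip_width: -0.001
t 15.05 p [0.5624 0.0852 0.0405] yawY 80.25 zdown [ 0.0003  0.     -1.    ] F [-1.0728  0.1007 -0.1195] g -0.001
along -0.046774849094671334 lat 0.1787327769209223 Fx -1.074381019094359
```

View pics/s15.png

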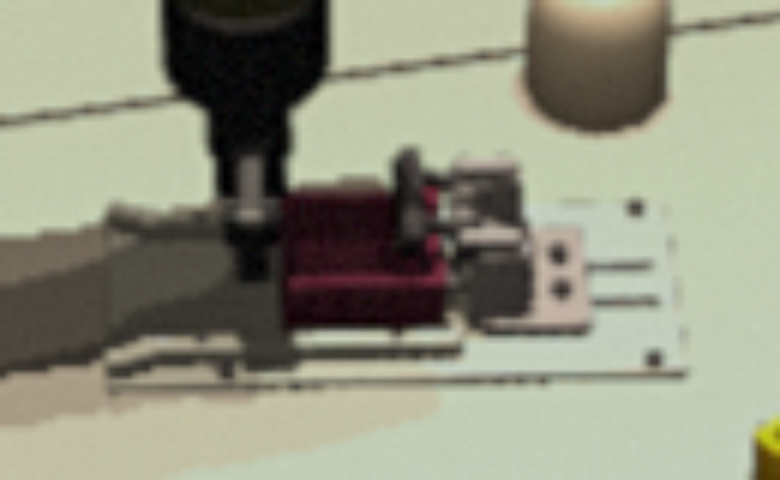

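```bash
python3 -m crank '[[-1,[-0.01,0,0],[0,0,0]],[-1,[-0.01,0,0],[0,0,0]],[-1,[-0.01,0,0],[0,0,0]],[-1,[-0.01,0,0],[0,0,0]],[-1,[0,0,0],[0,0,0]]]'
python3 - <<'E'
from h import *
o,R=st();p=o["position"];d=np.array([.9857,-.1685]);n=np.array([.1685,.9857]);print("along",d@p[:2]-.5868,"lat",n@p[:2],"Fx",d@o["ft_force"][:2])
im=manip.camera("side");cv2.imwrite("pics/s16.png",cv2.resize(im[140:220,250:380],None,fx=6,fy=6))
E
```

```text
clock: 15.6
position: [0.5656, 0.0847, 0.0406]
ee_rot: [0.085, 0.996, 0.0, 0.0]
ft_force: [0.2, -0.6, -0.4]
grip_width: -0.006
t 15.6 p [0.5656 0.0847 0.0406] yawY 80.25 zdown [ 0.0004  0.0001 -1.    ] F [ 0.2041 -0.5751 -0.3814] g -0.006
along -0.04356771934166481 lat 0.17876830058965956 Fx 0.2981309623636167
```

View pics/s16.png

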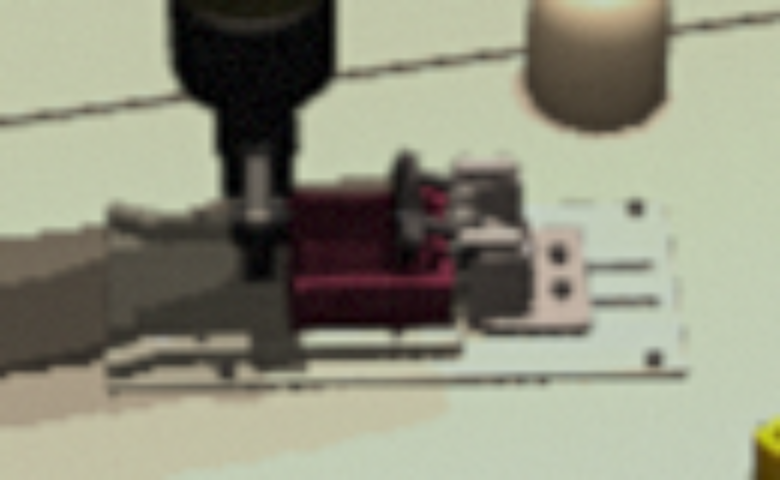

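```bash
python3 -m crank '[[-1,[-0.01,0,0],[0,0,0]],[-1,[-0.01,0,0],[0,0,0]],[-1,[0,0,0],[0,0,0]],[-1,[0,0,0],[0,0,0]],[-1,[0,0,0],[0,0,0]]]'
python3 - <<'E'
from h import *
o,R=st();p=o["position"];d=np.array([.9857,-.1685]);n=np.array([.1685,.9857]);print("along",d@p[:2]-.5868,"lat",n@p[:2],"Fx",d@o["ft_force"][:2])
im=manip.camera("side");cv2.imwrite("pics/s17.png",cv2.resize(im[140:220,250:380],None,fx=6,fy=6))
E
```

```text
clock: 16.15
position: [0.5669, 0.0845, 0.0405]
ee_rot: [0.085, 0.996, 0.0, 0.0]
ft_force: [-0.3, 0.1, 0.5]
grip_width: 0.006
t 16.15 p [0.5669 0.0845 0.0405] yawY 80.26 zdown [ 0.      0.0001 -1.    ] F [-0.3382  0.1384  0.4907] g 0.006
along -0.04223214138291986 lat 0.17877622469979734 Fx -0.356672481475652
```

View pics/s17.png

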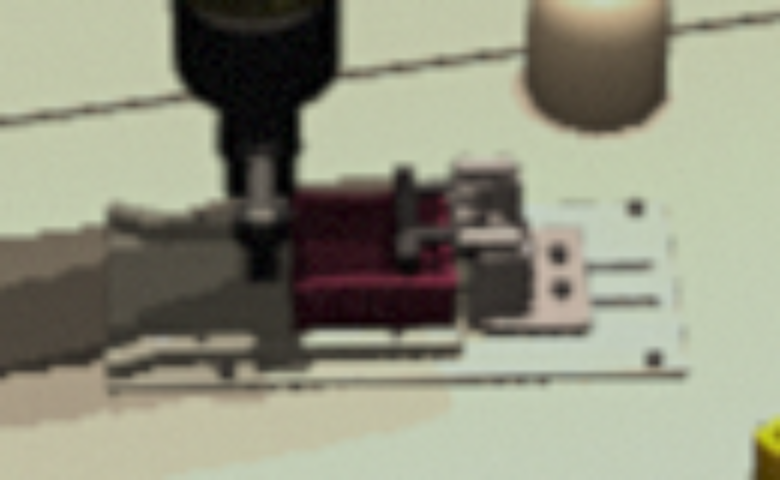

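The flap bar has dropped onto the mould, so I'll back off and check.

```bash
python3 -m crank '[[-1,[0.05,0,0],[0,0,0]],[-1,[0.2,0,0],[0,0,0]],[-1,[0.4,0,0],[0,0,0]],[-1,[0.2,0,0],[0,0,0]],[-1,[0,0,-0.3],[0,0,0]]]'
python3 -m crank '[[-1,[0.3,0,-0.4],[0,0,0]],[-1,[0.3,0,-0.4],[0,0,0]],[-1,[0,0,-0.4],[0,0,0]],[-1,[0,0,0],[0,0,0]],[-1,[0,0,0],[0,0,0]]]'
python3 - <<'E'
from h import *
st()
im=manip.camera("side");cv2.imwrite("pics/s18.png",cv2.resize(im[140:220,250:380],None,fx=6,fy=6,interpolation=cv2.INTER_CUBIC))
im=manip.camera("top");cv2.imwrite("pics/t18.png",cv2.resize(im[200:360,140:300],None,fx=4,fy=4))
cv2.imwrite("pics/sf18.png",manip.camera("side"))
E
```

```text
clock: 16.7
position: [0.4955, 0.0961, 0.0621]
ee_rot: [0.084, 0.996, -0.001, -0.003]
ft_force: [0.3, -0.4, 0.5]
grip_width: 0.003
clock: 17.2
position: [0.4527, 0.1043, 0.161]
ee_rot: [0.085, 0.996, 0.001, 0.001]
ft_force: [-0.7, -0.1, -0.7]
grip_width: 0.001
t 17.2 p [0.4527 0.1043 0.161 ] yawY 80.27 zdown [ 0.0015  0.0013 -1.    ] F [-0.7282 -0.1308 -0.7364] g 0.001
```

View pics/s18.png

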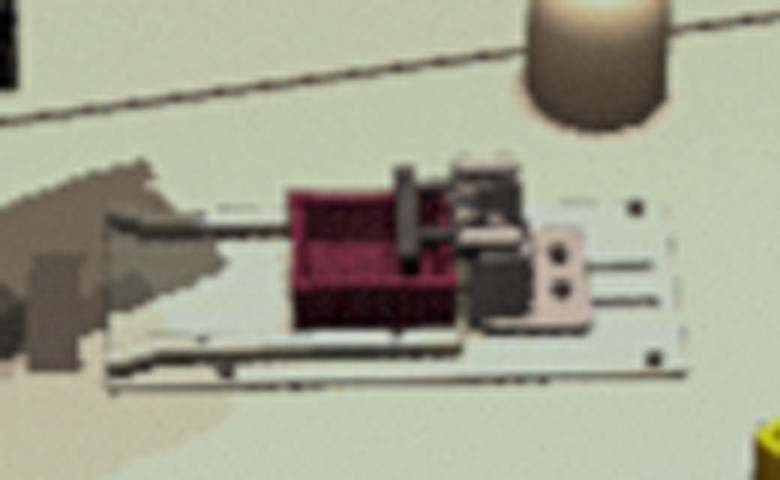

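View pics/t18.png

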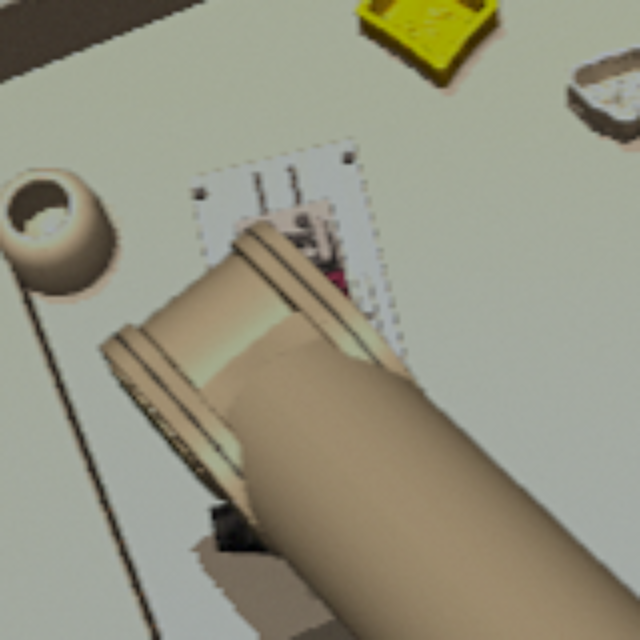

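View pics/sf18.png

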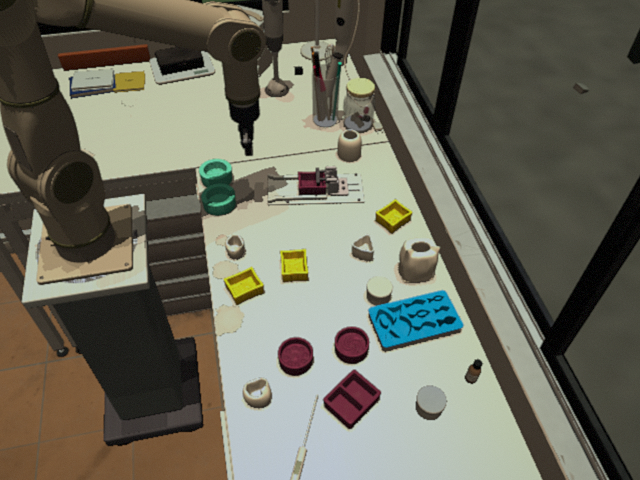

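Run:
```python
from h import *
d=np.array([.9857,-.1685]);n=np.array([.1685,.9857])
W=lambda x,y,z:np.r_[d*(.5868+x)+n*(.1787+y),z]
f=lambda x,y,z:(proj("side",W(x,y,z))-[250,140])*6
print("rim",[f(x,y,.042) for x in(-.031,.048) for y in(-.0335,.0335)])
for z in(.044,.05,.058,.066):
  print(z,f(.021,-.03,z),f(.021,.03,z))
```

```text
rim [array([282.9161, 283.8875]), array([279.6778, 184.5912]), array([454.3979, 279.7346]), array([446.6988, 180.7182])]
0.044 [395.5646 272.7079] [390.0262 183.9454]
0.05 [395.6754 263.265 ] [390.119  174.4772]
0.058 [395.824  250.5905] [390.2434 161.7706]
0.066 [395.9738 237.819 ] [390.3688 148.9691]
```

```bash
python3 -m crank '[[-1,[0,0,0],[0,0,0]],[-1,[0,0,0],[0,0,0]],[-1,[0,0,0],[0,0,0]],[-1,[0,0,0],[0,0,0]],[-1,[0,0,0],[0,0,0]]]'
python3 - <<'E'
from h import *
st()
im=manip.camera("side");a=cv2.imread("pics/sf18.png")
print(np.abs(im[150:215,255:375].astype(int)-a[150:215,255:375]).mean())
b=cv2.imread("pics/side0.png")
cv2.imwrite("pics/s19.png",np.hstack([cv2.resize(x[155:205,300:365],None,fx=6,fy=6,interpolation=cv2.INTER_CUBIC) for x in(b,im)]))
E
```

```text
clock: 17.85
position: [0.4526, 0.1041, 0.1604]
ee_rot: [0.085, 0.996, -0.0, -0.0]
ft_force: [0.2, 0.3, 0.6]
grip_width: -0.0
t 17.85 p [0.4526 0.1041 0.1604] yawY 80.26 zdown [-0.0001 -0.     -1.    ] F [0.1548 0.2982 0.6305] g -0.0
1.477991452991453
```

View pics/s19.png

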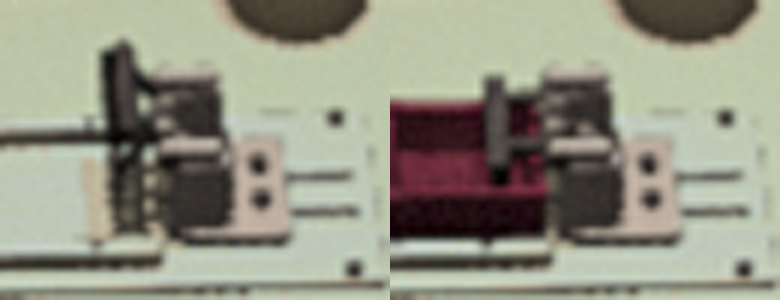

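The bar now lies down across the mould's rim with its arms level, and nothing is moving, so I'm handing in.

```bash
python3 -c "
from workcell import manip
print(manip.hand_in())"
```

```text
the job is handed in; nothing more can be done
None
```

The bar mould is in the snap clamp with the flap over it, and I handed the job in after about 18 s of the 54 s. No verdict is reported at hand-in.

**What I did:** I gripped the mould across its 67 mm width and set it down between the rails at about x = -54 mm of the clamp. I let go there with the flap still open. Then I pushed its near face with the closed fingertips in steps of 3 mm down to 0.8 mm. The push-back I read between moves peaked at about 3.3 N and fell to nearly zero, and then the flap sprang over.

**What the last checks showed:**
- **Flap and mould:** the side camera shows the flap's bar lying across the mould's top, about 45–58 mm above the table. The mould looks upright and straight between the rails, and the view did not change over the last half second.
- **Rest of the scene:** the robot is clear of everything, and in the side view the other things looked to be where they started; I did not measure them.

**What I could not confirm or had to reconcile:**
- **Flap angle:** it can't be read directly, so I judged it from the side view only. The arm blocked the top view.
- **Clamp position:** the camera estimates of the clamp's centre line differed by about 4 mm sideways. I settled this with the wrist camera before lowering the mould.
- **Mould position:** one wrist-camera measurement, taken before the arm had settled, was off by about 8 mm. I took it again with the arm still, and it agreed to 2 mm.

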